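# Stand the fallen bottle up and hold the lane's guard rail for fastening

### The job

A bottle has fallen over in the bottle lane on the bar because its guard rail is off: stand it upright on its base in the gap between the cans and let go of it. Then take the wooden guard rail, keep it level, centre it on the two rubber buffers in front of the lane so that its brass inserts meet them, and press it square against both until each is squeezed about half-way in, never right in to its stop; finish while still gripping it and pressing like that, steadily, off the counter, so that I can screw it on. Leave the cans, the tumbler, jigger and screwdriver where they are.

Things in the scene. Friction and masses are not known exactly. Their poses are not given: they have to be found in the camera images.
- lane: Fixed steel bottle lane, 500 x 104 mm. Origin on the counter under its middle; y along it (to the left), x across it away from the robot, z up. Floor 10 mm high, lips 6 mm more, end walls 45 mm high. Pairs of cans leave a free gap, y = -125 to +125 mm. Two yellow posts (10 x 30 mm, 105 mm tall) stand in front at x = -102, y = +-140 mm, each with a black rubber buffer pointing at the robot.
- bottle_mid (a point): Middle of the fallen green bottle, on its axis, 90 mm from base and top; z runs base to cap. 180 mm tall; body square with rounded edges, 54 mm wide, up to 112 mm, neck 26 mm across from 140 mm, yellow cap 30 mm across. 0.22 to 0.38 kg, centre of mass about 65 mm from the base. It starts lying on one flat side on the lane's floor along the lane, cap towards the lane's +y.
- bottle: The same bottle; origin at the centre of its underside, z from base to cap.
- guard_mid (a point): Centre of the loose wooden guard rail, 320 mm long (its y), 26 thick (x), 36 high (z), brass inserts through its thickness 140 mm either side of the middle; 0.18 to 0.32 kg. It starts upright (36 mm high) on the counter to the robot's right, running roughly away from the robot. Either long face may go against the buffers.
- guard: The same guard rail; origin at the centre of its underside, axes as for its centre point.
- buffer_left_face (a point): Centre of the face of the left rubber buffer, a disc 28 mm across. Unsqueezed it lies in the lane's frame at x = -130, y = +140, z = 85 mm. It faces the lane's -x (the robot) and moves to the lane's +x when pressed; a spring pushes it back.
- buffer_right_face (a point): The same for the right buffer, unsqueezed at x = -130, y = -140, z = 85 mm in the lane's frame.
- buffer_left (a joint): How far the left buffer is squeezed in, m: 0 free, 0.020 fully in (its stop). Spring of 0.5 N per mm, so half-way (0.010) takes 5 N.
- buffer_right (a joint): The same for the right buffer, also 0.5 N per mm.
- can_a: Red-banded closed drinks can, 53 mm across and 90 mm tall, standing in the lane; origin at the centre of its underside, z up. Leave it standing where it is. 
- can_b: Blue-banded closed drinks can, 53 mm across and 90 mm tall, standing in the lane; origin at the centre of its underside, z up. Leave it standing where it is. 
- can_c: Yellow-banded closed drinks can, 53 mm across and 90 mm tall, standing in the lane; origin at the centre of its underside, z up. Leave it standing where it is. 
- can_d: Green-banded closed drinks can, 53 mm across and 90 mm tall, standing in the lane; origin at the centre of its underside, z up. Leave it standing where it is. 
- tumbler: Clear tumbler, 72 mm across, 90 mm tall, standing on the counter to the left; origin under its middle. Bystander.
- jigger: Steel measuring jigger, 48 mm across, 85 mm tall, standing on the counter to the left; origin under its middle. Bystander.
- screwdriver: Screwdriver with an orange handle, 190 mm long, up to about 30 mm thick, lying on the counter in front of the robot, a little to its right, for the person who will fasten the rail. Bystander.
There are look-alikes about, which are no part of the job. What is shaped like the bottle but orange is not meant.

How it is judged:
By the outcome, as a careful person would: the job done as asked, in the order asked, and still so for the second after the job is handed in, while the arm keeps its last pose, push and grip.
It also fails if it takes over 64 s, if anything falls off the work surface, if the arm or the gripper's body presses on something with over 40 N, if the wrist force passes 120 N, or if a joint passes its speed limit or range.

### The arm

A 6-joint arm with a two-finger parallel gripper is mounted at the origin on the work surface. World frame = base frame: x ahead of the robot, y to its left, z up, the work surface at z = 0. Lengths are in m, angles in rad, forces in N, time in s.
With the tool pointing down it reaches from about 0.375 to 0.9 m from the base axis. Payload 3.1 kg.
Tool frame: the origin (TCP) lies between the finger pads; the fingertips stand 25 mm ahead of it and the grasp point (between the pads) lies 6 mm ahead of it; y points along the fingers, z is the direction in which the jaws open and shut, and the axes are right-handed (so a half turn about y gives the same grasp; the last joint's range is limited). The gripper opens to 87 mm and grips with 3 to 60 N. Pads are 19 mm wide; open, the fingers measure 117 mm over their backs; the gripper's body (75 mm by 190 mm) begins 51 mm behind the grasp point.
Start: joints at [1.034, 0.527, 1.433, -0, 1.181, -0.178], TCP at [0.219, 0.585, 0.248] pointing down, gripper open.
Joint ranges: [-3.08, 3.08], [-0.75, 2.2], [0.22, 2.44], [-1.43, 4.57], [0, 2.65], [-2.85, 2.85]. Speed limits (rad/s): [2.79, 2.79, 3.14, 3.14, 3.14, 3.14].

### API

Orientations are given as [roll, pitch, yaw] about the fixed x, y, z axes, in that order (R = Rz(yaw) Ry(pitch) Rx(roll)).
In Python, from cell import * gives the robot as it stands. Calls block until the motion is done:
- move_to(position, orientation): joint-space move of the TCP to a pose.
- move_linear(position, vel=0.15, orientation=None, stop_force=None): straight line of the TCP; orientation=None keeps the orientation; vel is the mean speed in m/s. With stop_force (N) it stops when the force on the tool has changed by that much, and returns True; else False.
- goto_joints(angles): joint-space move.
- open_jaws() and close(f_grip=None): open the fingers fully, or close them until they stop; f_grip is the grip in N (None keeps the last).
- hold(seconds).
- ik(position, orientation): joint angles nearest the present ones, or None.
- get_image(name): name is "scene" or "top" or "wrist"; returns the picture (384x512x3 uint8, red, green, blue); there is no depth.
- calibration(name): a dict with "camera_matrix" (3x3 intrinsics, pixels), "dist" ([k1, k2, p1, p2, k3] as OpenCV has them; the pictures are not rectified), "camera_from_world" (4x4, takes a point from world to camera coordinates); the wrist camera has in their place "hand_eye" (4x4, takes a point from camera to tool coordinates, whose origin is the TCP and whose axes are the tool frame's). Camera axes: x right, y down, z forward; pixel columns grow to the right and rows downward; lengths in m; the calibration is good to about 2 mm. A picture is of the moment at which its call begins: read the wrist's pose just before it. calibration takes no time and is no camera call.
A pose or a line that the arm cannot do raises Unreachable and nothing moves.
- finish_job(): hands the job in, once; it reports no verdict.
Readings, each from a call of its own:
- get_time_s(): time.
- get_qpos(): joint angles.
- get_qvel(): joint speeds.
- get_joint_torque(): joint torques, N m.
- get_position(): TCP position.
- get_orientation(): TCP orientation.
- get_ft_force(): force on the tool from outside, world axes, zero at the start.
- get_torque(): the same for the moment, N m.
- get_width(): opening from 0.0 (shut) to 1.0 (fully open).
Only numpy, scipy, OpenCV 4.12 (cv2) and the standard library are available. Lean on these libraries where they do the work, as an engineer would, in place of code of your own. Each camera call takes 0.05 s, during which the arm holds its last target. There are 200 camera calls.

## Working session

There is one attempt and no reset: what is moved stays moved. The work goes in short steps, each a Python script; the robot and the scene stay as the last script left them, time stands still between calls to the robot, and variables do not carry over. Pictures are saved under pics/ and viewed, about 8 in all and at most 12, crops included, and the job is handed in when it is done.

```bash
ls; mkdir -p pics; python3 - <<'E'
from cell import *
import cv2, numpy as np
np.set_printoptions(precision=4,suppress=True)
for n in ("scene","top"):
    im=get_image(n); cv2.imwrite(f"pics/{n}0.png",cv2.resize(im[:,:,::-1],(800,600),interpolation=cv2.INTER_CUBIC))
    np.save(f"pics/{n}0.npy",im)
    c=calibration(n); print(n,c["camera_matrix"],c["dist"],c["camera_from_world"])
print(calibration("wrist"),get_orientation(),get_position(),get_time_s())
E
```

```text
pics
scene [[386.9331   0.     253.837 ]
 [  0.     386.9331 192.7629]
 [  0.       0.       1.    ]] [0.015 0.    0.    0.    0.   ] [[-0.6148  0.7886 -0.008   0.2734]
 [ 0.6824  0.5269 -0.5066 -0.3211]
 [-0.3953 -0.3169 -0.8621  1.4133]
 [ 0.      0.      0.      1.    ]]
top [[415.4741   0.     252.0023]
 [  0.     415.4741 196.3084]
 [  0.       0.       1.    ]] [-0.0997  0.      0.      0.      0.    ] [[ 0.0232 -0.9997 -0.0053  0.045 ]
 [-0.9949 -0.0226 -0.0988  0.5109]
 [ 0.0986  0.0076 -0.9951  1.2408]
 [ 0.      0.      0.      1.    ]]
{'camera_matrix': array([[272.5074,   0.    , 255.632 ],
       [  0.    , 272.5074, 195.4993],
       [  0.    ,   0.    ,   1.    ]]), 'dist': array([-0.0054,  0.    ,  0.    ,  0.    ,  0.    ]), 'hand_eye': array([[ 0.0011,  0.9664,  0.2569, -0.0709],
       [ 0.0002, -0.2569,  0.9664, -0.1379],
       [ 1.    , -0.001 , -0.0005, -0.0009],
       [ 0.    ,  0.    ,  0.    ,  1.    ]])} [-1.5727  0.0004 -0.3578] [0.2185 0.5849 0.2467] 0.1
```

View pics/top0.png

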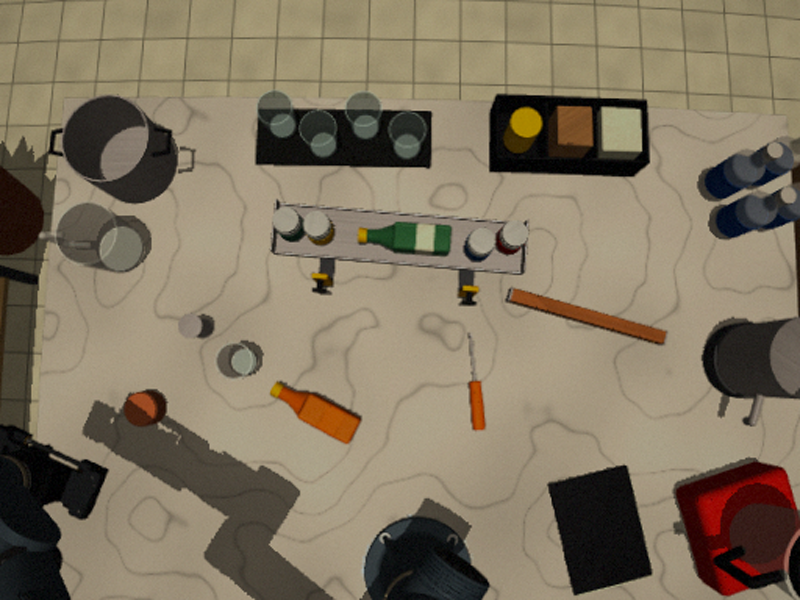

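View pics/scene0.png

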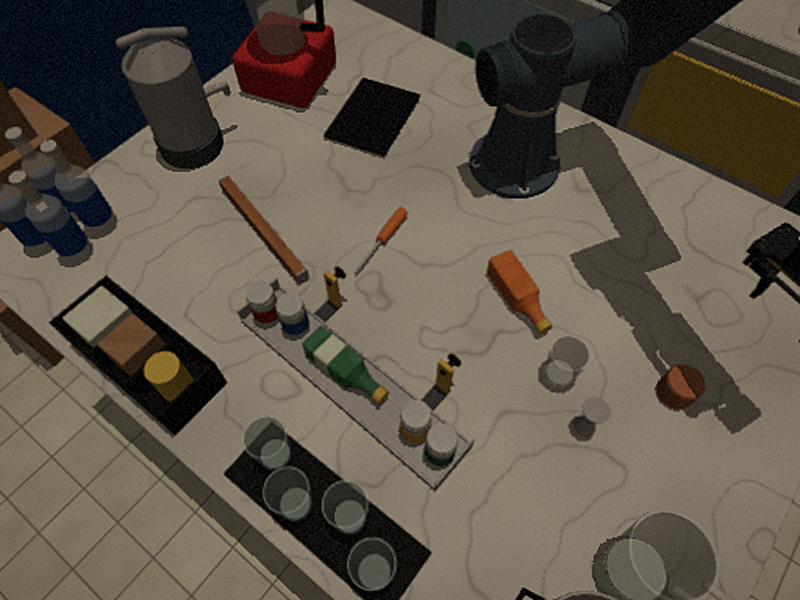

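The top view shows the lane (corners near (275,203), (527,222), (523,273), (272,252)), the green bottle at (360–450, 238), posts at (322,278) and (468,290), and the guard from (510,295) to (665,338). Enlarging.

```bash
cat > h.py <<'E'
import cv2, numpy as np
from cell import *
from scipy.spatial.transform import Rotation as Rn
np.set_printoptions(precision=4,suppress=True)
def ray(name,px,T=None):
    c=calibration(name); u=cv2.undistortPoints(np.array([[px]],float),c["camera_matrix"],c["dist"]).ravel()
    if name=="wrist":
        M=T@c["hand_eye"]
    else: M=np.linalg.inv(c["camera_from_world"])
    return M[:3,3], M[:3,:3]@np.array([u[0],u[1],1.])
def onz(name,px,z,T=None):
    o,d=ray(name,px,T); return o+d*(z-o[2])/d[2]
def tcpT():
    T=np.eye(4); T[:3,:3]=Rn.from_euler('xyz',get_orientation()).as_matrix(); T[:3,3]=get_position(); return T
def proj(name,P,T=None):
    c=calibration(name)
    M=np.linalg.inv(T@c["hand_eye"]) if name=="wrist" else c["camera_from_world"]
    p,_=cv2.projectPoints(np.array(P,float).reshape(-1,3),cv2.Rodrigues(M[:3,:3])[0],M[:3,3],c["camera_matrix"],c["dist"]); return p.reshape(-1,2)
E
python3 - <<'E'
import cv2,numpy as np
im=np.load('pics/top0.npy')[:,:,::-1]
c=im[125:225,168:434]; cv2.imwrite('pics/topc.png',cv2.convertScaleAbs(cv2.resize(c,None,fx=3,fy=3,interpolation=cv2.INTER_CUBIC),alpha=1.4))
E
```

```text
(no output)
```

View pics/topc.png

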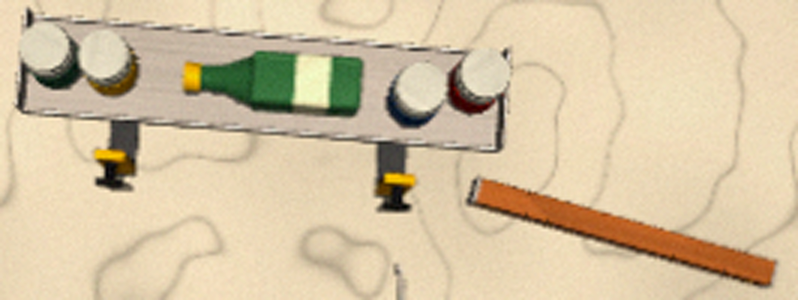

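```bash
cat >> h.py <<'E'
def tc(u,v,z): return onz("top",(168+(u+.5)/3-.5,125+(v+.5)/3-.5),z)
E
python3 - <<'E'
from h import *
pl,pr=tc(111,155,.105),tc(398,178.5,.105); print("posts",pl,pr,np.linalg.norm(pl-pr))
A=[tc(20,112,.016),tc(499,150,.016)]; print("front lip",A,np.linalg.norm(A[0]-A[1]))
d=pl-pr; yaw=np.arctan2(-d[0],d[1]); print("yaw",yaw); d=A[0]-A[1]; print("yaw lip",np.arctan2(-d[0],d[1]))
R=Rn.from_euler('z',yaw).as_matrix()
print("lane origin from posts",(pl+pr)/2-R@[-.102,0,.105], "from lip",(A[0]+A[1])/2-R@[-.052,0,.016])
print("bottle cap end",tc(185,77,.037),"base top corners",tc(362,57,.064),tc(360,112,.064), "near shoulder",tc(258,52,.064),tc(252,107,.064))
G=[tc(u,v,.036) for u,v in ((482,178),(775,261),(769,286),(476,204))]
print("guard",np.array(G),[np.linalg.norm(G[i]-G[(i+1)%4]) for i in range(4)],sum(G)/4)
d=G[0]-G[1]+G[3]-G[2];print("guard yaw(y axis)",np.arctan2(-d[0],d[1]))
E
```

```text
posts [0.5564 0.1935 0.105 ] [ 0.5399 -0.0815  0.105 ] 0.27555892204550986
front lip [array([0.6124, 0.301 , 0.016 ]), array([ 0.5837, -0.1954,  0.016 ])] 0.4972343590032454
yaw -0.059918215527727234
yaw lip -0.0577394564658379
lane origin from posts [ 0.65    0.0499 -0.    ] from lip [0.65   0.0496 0.    ]
bottle cap end [0.6483 0.1293 0.037 ] base top corners [ 0.6669 -0.0488  0.064 ] [ 0.6111 -0.0475  0.064 ] near shoulder [0.6696 0.0553 0.064 ] [0.6137 0.0599 0.064 ]
guard [[ 0.5515 -0.1744  0.036 ]
 [ 0.4735 -0.4767  0.036 ]
 [ 0.4479 -0.47    0.036 ]
 [ 0.5249 -0.1684  0.036 ]] [np.float64(0.31227374205678254), np.float64(0.0264819813413448), np.float64(0.31133393058480846), np.float64(0.027296037639248975)] [ 0.4995 -0.3224  0.036 ]
guard yaw(y axis) -0.2510484374113776
```

```bash
cat >> h.py <<'E'
LYAW=-0.0585; LO=np.array([.650,.050,0.])
RL=Rn.from_euler('z',LYAW).as_matrix()
def W(p): return LO+RL@np.array(p,float)
Rdown=np.column_stack([[0,1,0],[0,0,-1],[-1,0,0]])   # tool axes in lane frame, camera to -y
def eul(R): return Rn.from_matrix(R).as_euler('xyz')
def tilt(a,flip=False):  # a deg about lane x; -45 gripper leans to +y
    R=RL@Rn.from_euler('x',a,degrees=True).as_matrix()@Rdown
    if flip: R=R@np.diag([-1,1,-1.])
    return R
def tcp_for(grasp,R): return np.array(grasp)-.006*R[:,1]
E
python3 - <<'E'
from h import *
b=np.linalg.inv(RL)@(np.array([.6393,-.0482,.037])-LO); print("bottle base in lane",b)
for fl in (0,1):
  for (g,a) in (((-.004,-.015,.037),-45),((-.004,-.015,.037),-30),((-.004,-.015,.2),0),((0,.03,.2),45),((0.0,.03,.095),45),((0,.03,.095),60),((0,-.07,.195),45)):
    R=tilt(a,fl); print(fl,g,a,ik(tcp_for(W(g),R),eul(R)))
for fl in (0,1):
  for g in ((-.3,-.2,.25),(-.143,0,.2),(-.133,0,.085)):
    R=RL@np.column_stack([[0,1,0],[0,0,-1],[-1,0,0]])@np.diag([(-1)**fl,1,(-1)**fl])
    print('guard',fl,ik(tcp_for(W(g),R),eul(R)))
E
```

```text
bottle base in lane [-0.0049 -0.0987  0.037 ]
0 (-0.004, -0.015, 0.037) -45 [ 0.1873  0.9909  1.361  -0.8332  1.1857 -2.4087]
0 (-0.004, -0.015, 0.037) -30 [ 0.1017  0.9051  1.4244 -0.6255  1.0028 -2.5866]
0 (-0.004, -0.015, 0.2) 0 None
0 (0, 0.03, 0.2) 45 [-0.36    0.7128  1.4625  0.7666  1.3397  2.5101]
0 (0.0, 0.03, 0.095) 45 [-0.36    0.864   1.4963  0.8067  1.2087  2.3732]
0 (0, 0.03, 0.095) 60 [-0.4266  0.9621  1.4739  0.9635  1.3913  2.233 ]
0 (0, -0.07, 0.195) 45 [-0.5029  0.7421  1.4084  0.6999  1.4374  2.4374]
1 (-0.004, -0.015, 0.037) -45 [ 0.1873  0.9909  1.361  -0.8332  1.1857  0.7329]
1 (-0.004, -0.015, 0.037) -30 [ 0.1017  0.9051  1.4244 -0.6255  1.0028  0.555 ]
1 (-0.004, -0.015, 0.2) 0 [-0.1181  0.6017  1.417  -0.      1.1229 -0.0596]
1 (0, 0.03, 0.2) 45 [-0.36    0.7128  1.4625  0.7666  1.3397 -0.6315]
1 (0.0, 0.03, 0.095) 45 [-0.36    0.864   1.4963  0.8067  1.2087 -0.7684]
1 (0, 0.03, 0.095) 60 [-0.4266  0.9621  1.4739  0.9635  1.3913 -0.9086]
1 (0, -0.07, 0.195) 45 [-0.5029  0.7421  1.4084  0.6999  1.4374 -0.7042]
guard 0 [-0.682   0.1562  2.0272 -0.      0.9582  2.5181]
guard 0 None
guard 0 None
guard 1 [-0.682   0.1562  2.0272 -0.      0.9582 -0.6235]
guard 1 [-0.1046  0.4335  1.7608 -0.      0.9473 -0.0461]
guard 1 [-0.1037  0.6363  1.8213 -0.      0.684  -0.0452]
```

```bash
python3 - <<'E'
from h import *
R=tilt(-22,1); g=np.array([-.005,-.011,.043])
move_to(tcp_for(W(g+[0,0.02,.15]),R),eul(R)); 
cv2.imwrite('pics/w1.png',get_image("wrist")[:,:,::-1])
move_linear(tcp_for(W(g+[0,.01,.05]),R),vel=.25)
print(move_linear(tcp_for(W(g),R),vel=.1,stop_force=8), get_ft_force())
close(40); print(get_width()*87, get_time_s(), get_position()-tcp_for(W(g),R))
move_linear(tcp_for(W(g+[0,0,.02]),R),vel=.1); print(get_width()*87,get_ft_force())
cv2.imwrite('pics/s1.png',get_image("scene")[190:290,150:320,::-1].repeat(4,0).repeat(4,1))
E
```

```text
False [ 0.2706 -0.7536 -0.1582]
53.61178872506951 4.4417 [0.0005 0.0001 0.0002]
53.83087738409258 [ 0.211  -0.5508 -3.9447]
```

View pics/s1.png

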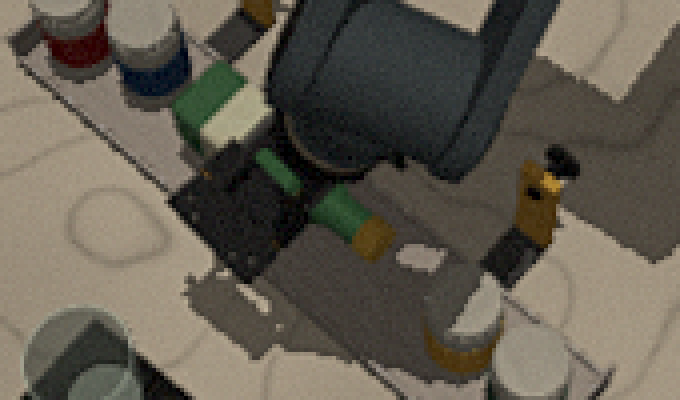

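```bash
python3 - <<'E'
from h import *
R=tilt(-22,1)
move_linear(tcp_for(W([-.005,-.005,.17]),R),vel=.2)
R=tilt(23,1); move_to(tcp_for(W([0,.01,.20]),R),eul(R))
R=tilt(68,1); move_to(tcp_for(W([.004,.024,.20]),R),eul(R))
move_linear(tcp_for(W([.004,.024,.116]),R),vel=.12)
hold(.2);f0=get_ft_force()
print(get_width()*87,f0,get_time_s())
cv2.imwrite('pics/s2.png',get_image("scene")[150:290,150:320,::-1].repeat(4,0).repeat(4,1))
E
```

```text
53.94395412882703 [-0.4066  0.1407 -3.7685] 8.025
```

View pics/s2.png

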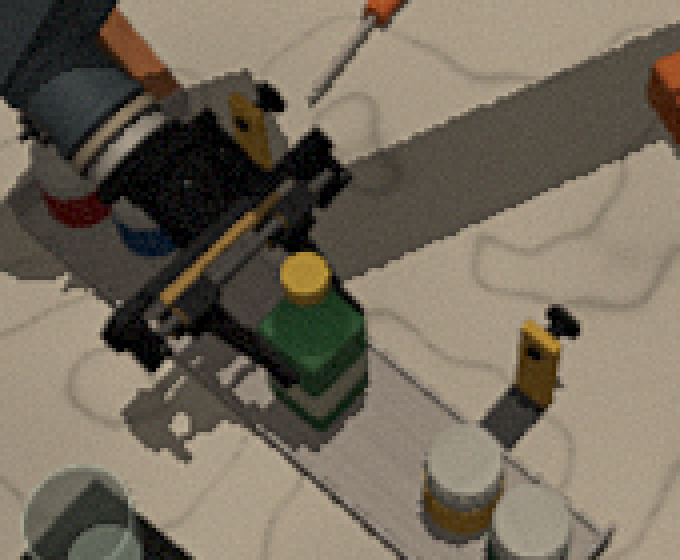

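```bash
python3 - <<'E'
from h import *
R=tilt(68,1)
print(move_linear(tcp_for(W([.004,.024,.090]),R),vel=.04,stop_force=4),"grasp z",(get_position()+.006*R[:,1])[2],get_ft_force())
p=get_position()
close(8); hold(.2); print(get_ft_force(), get_width()*87)
open_jaws(); print(get_time_s())
p=get_position(); move_linear(p-.05*R[:,1]+[0,0,.005],vel=.12)
move_linear(get_position()-.05*R[:,1]+[0,0,.05],vel=.25)
# view above guard
Rg=Rn.from_euler('z',-0.251).as_matrix()@Rdown@np.diag([-1,1,-1.])
C=np.array([.4995,-.3224,.30]); 
print(ik(C,eul(Rg)))
move_to(C+[0,0,.0],eul(Rg)); T=tcpT(); im=get_image("wrist"); np.savez('pics/w3.npz',im=im,T=T)
cv2.imwrite('pics/w3.png',cv2.convertScaleAbs(cv2.resize(im[:,:,::-1],(800,600),interpolation=cv2.INTER_CUBIC),alpha=1.4))
s=get_image("scene")[140:310,150:320,::-1]; cv2.imwrite('pics/s3.png',s.repeat(3,0).repeat(3,1)); print(get_time_s())
c=proj("wrist",[.4995,-.3224,.036],T);print(c*1.5625)
E
```

```text
True grasp z 0.09811187725221687 [ 1.0744 -0.3487  2.7113]
[ 1.4396 -1.4121  4.9732] 53.91768519955204
9.8333
[-0.761   0.4311  1.4491  0.      1.2614 -0.51  ]
12.325
[[401.5248 269.4926]]
```

View pics/w3.png

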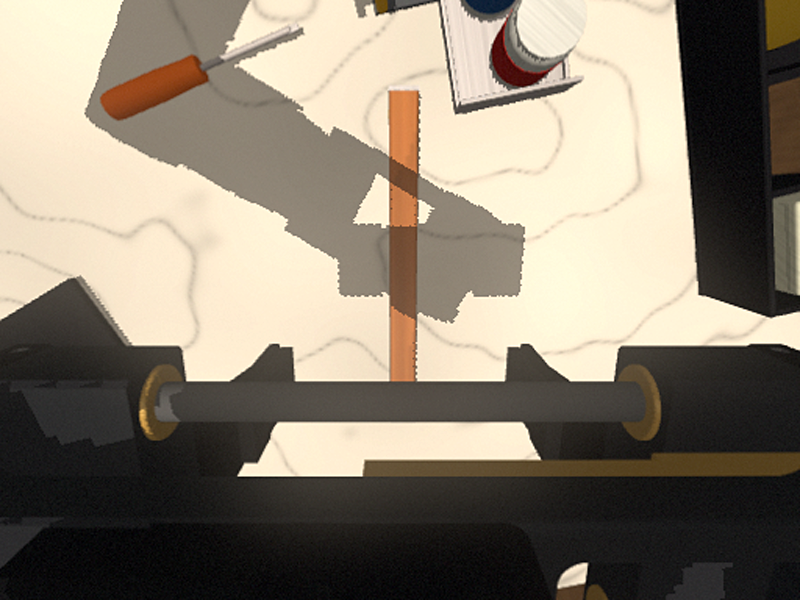

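View pics/s3.png

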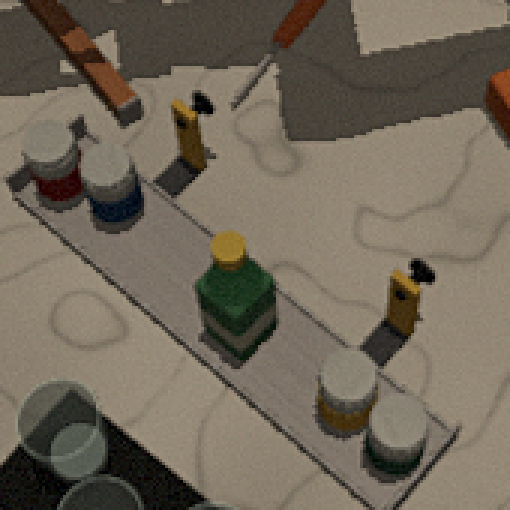

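```bash
python3 - <<'E'
from h import *
T=np.load('pics/w3.npz')['T']
f=lambda u,v,z=.036: onz("wrist",((u+.5)/1.5625-.5,(v+.5)/1.5625-.5),z,T)
for v in (86,91): print(v,f(388.5,v),f(417.5,v))
for v in (86,91): print(v,'z0',f(388.5,v,0),f(417.5,v,0))
a,b=f(390,375),f(417,375); print(a,b,"width",np.linalg.norm(a-b))
m0=(f(388.5,86)+f(417.5,86))/2; m1=(a+b)/2; d=(m0-m1)/np.linalg.norm(m0-m1); print("yaw",np.arctan2(-d[0],d[1]))
print("centre if v=86",m0-.16*d, " 91:",(f(388.5,91)+f(417.5,91))/2-.16*d)
top=[tc(u,v,.036) for u,v in ((472,191),(772,274))]; print(top,sum(top)/2)
E
```

```text
86 [ 0.5279 -0.1651  0.036 ] [ 0.552  -0.1713  0.036 ]
91 [ 0.5269 -0.1689  0.036 ] [ 0.551  -0.1751  0.036 ]
86 z0 [ 0.529  -0.1571  0.    ] [ 0.5552 -0.1638  0.    ]
91 z0 [ 0.5279 -0.1612  0.    ] [ 0.5542 -0.168   0.    ]
[ 0.4611 -0.4242  0.036 ] [ 0.4877 -0.431   0.036 ] width 0.027430999103145243
yaw -0.24742413481496947
centre if v=86 [ 0.5008 -0.3233  0.036 ]  91: [ 0.4998 -0.3271  0.036 ]
[array([ 0.538 , -0.1642,  0.036 ]), array([ 0.4602, -0.4734,  0.036 ])] [ 0.4991 -0.3188  0.036 ]
```

```bash
cat >> h.py <<'E'
F=np.diag([-1,1,-1.])
RG=RL@Rdown@F
def G(x,y=0.,z=.085): return tcp_for(W([x,y,z+.005]),RG)   # TCP for guard centre in lane frame
E
python3 - <<'E'
from h import *
Rg=Rn.from_euler('z',-0.249).as_matrix()@Rdown@F
g=np.array([.500,-.322,.023])
move_linear(tcp_for(g+[0,0,.05],Rg),vel=.25,orientation=eul(Rg))
print(move_linear(tcp_for(g,Rg),vel=.08,stop_force=8),get_ft_force())
close(50); print(get_width()*87,get_position()-tcp_for(g,Rg))
move_linear(tcp_for(g+[0,0,.18],Rg),vel=.2)
move_to(G(-.20,0,.2),eul(RG)); move_linear(G(-.19),vel=.15); hold(.3)
print(get_position()-G(-.19),get_orientation(),get_ft_force(),get_torque(),get_width()*87,get_time_s())
T=tcpT(); im=get_image("wrist"); np.savez('pics/w4.npz',im=im,T=T)
cv2.imwrite('pics/w4.png',cv2.convertScaleAbs(cv2.resize(im[:,:,::-1],(800,600),interpolation=cv2.INTER_CUBIC),alpha=1.3))
t=get_image("top"); np.save('pics/t4.npy',t); 
cv2.imwrite('pics/t4.png',cv2.convertScaleAbs(cv2.resize(t[130:230,168:368,::-1],None,fx=4,fy=4,interpolation=cv2.INTER_CUBIC),alpha=1.5))
E
```

```text
False [0.3807 0.0354 1.1653]
25.739252041753012 [ 0.0002 -0.0001  0.    ]
[0.0003 0.     0.0006] [-1.5694 -0.0001 -1.6292] [-1.0981  0.5056 -2.1291] [-0.0553  0.0481  0.017 ] 25.575086390565367 18.8667
```

View pics/w4.png

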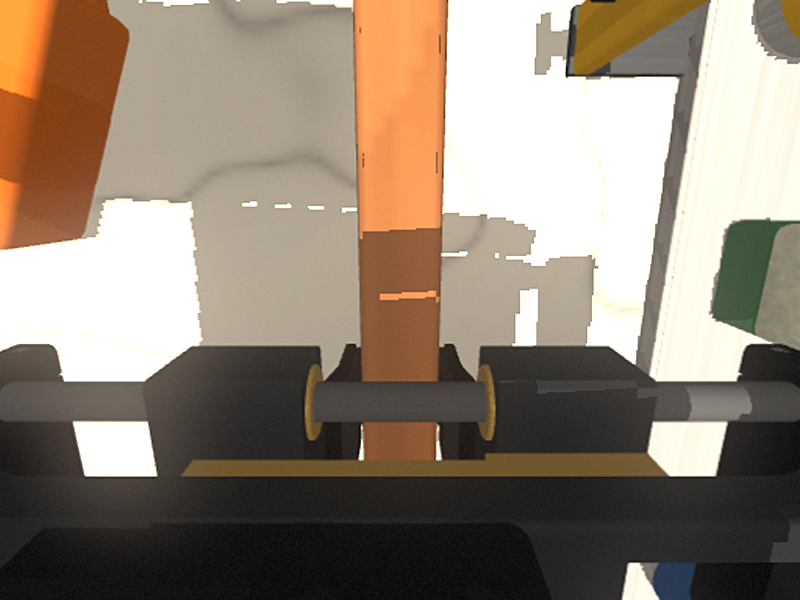

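View pics/t4.png

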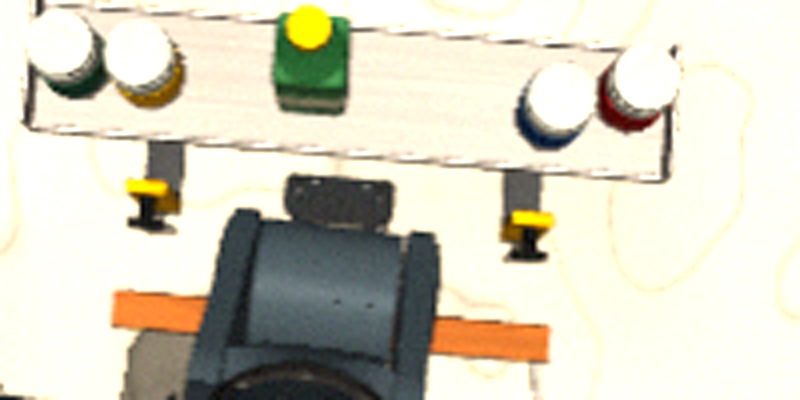

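```bash
python3 - <<'E'
from h import *
f=lambda u,v,z: onz("top",(168+(u+.5)/4-.5,130+(v+.5)/4-.5),z)
L=lambda p: RL.T@(p-LO)
gl,gr=f(113,309,.103),f(549,343.5,.103); print("guard ends lane",L(gl),L(gr),"mid",L((gl+gr)/2))
pl,pr=f(147,185,.105),f(532,217.5,.105); print("posts lane",L(pl),L(pr),"mid",L((pl+pr)/2))
bl,br=f(151,228,.085),f(526,257,.085); print("buffer fronts",L(bl),L(br))
E
```

```text
guard ends lane [-0.1914  0.155   0.103 ] [-0.1906 -0.1572  0.103 ] mid [-0.191  -0.0011  0.103 ]
posts lane [-0.1005  0.1388  0.105 ] [-0.1016 -0.1385  0.105 ] mid [-0.1011  0.0001  0.105 ]
buffer fronts [-0.1291  0.1356  0.085 ] [-0.1281 -0.1382  0.085 ]
```

```bash
python3 - <<'E'
from h import *
move_linear(G(-.153,.001),vel=.06); hold(.4); f0=RL.T@get_ft_force(); t0=get_torque()
print(f0,t0,get_position()-G(-.153,.001))
for x in (-.148,-.145,-.143,-.141,-.139,-.137,-.135,-.133):
    move_linear(G(x,.001),vel=.02); hold(.25)
    f=RL.T@get_ft_force()-f0; print(x,f,(get_torque()-t0),(RL.T@(get_position()-LO))[0])
    if f[0]<-10: break
print(get_time_s(),get_orientation(),get_width()*87)
E
```

```text
[-0.5758  0.2957 -1.5712] [-0.1262  0.0038 -0.0143] [-0.0001  0.      0.    ]
-0.148 [0.9008 0.0038 0.0794] [0.0476 0.0234 0.0476] -0.1481131008992203
-0.145 [ 0.4878 -1.1259 -0.2181] [0.005  0.0638 0.0155] -0.145074774028082
-0.143 [ 0.3471 -0.1642 -0.7337] [ 0.0811 -0.0057  0.0107] -0.14305020109175834
-0.141 [ 0.0561  0.0384 -0.0914] [0.0702 0.1715 0.0243] -0.1412295678775453
-0.139 [-2.4267  0.3681  0.2225] [0.1033 0.3943 0.0208] -0.1394543232278226
-0.137 [-3.8956 -0.2587  0.3426] [0.1113 0.826  0.0455] -0.1375428714666113
-0.135 [-5.6518  0.0711  2.7198] [0.1879 0.9721 0.0045] -0.1361593055587767
-0.133 [-7.0898 -0.4336  2.4276] [ 0.111   1.1444 -0.0433] -0.13488239736364238
24.3333 [-1.5749  0.     -1.6291] 25.60656657502924
```

```bash
python3 - <<'E'
from h import *
f0=np.array([-.3,.1,-1.7])
for x in (-.131,-.129,-.127,-.125):
    move_linear(G(x,.001),vel=.02); hold(.3)
    r=[]; q=[]
    for _ in range(10): r.append(RL.T@get_ft_force()); q.append(get_torque()); hold(.03)
    f=np.mean(r,0)-f0; px=(RL.T@(get_position()-LO)); print(x,f,np.mean(q,0),px)
    if f[0]<-9.3: break
print(get_time_s(),get_orientation(),get_width()*87)
t=get_image("top"); np.save('pics/t5.npy',t)
a=cv2.convertScaleAbs(cv2.resize(t[165:215,190:320,::-1],None,fx=6,fy=6,interpolation=cv2.INTER_CUBIC),alpha=1.5)
s=get_image("scene"); np.save('pics/s5.npy',s); s=s[150:290,150:345,::-1]
s=cv2.resize(s,None,fx=4,fy=4,interpolation=cv2.INTER_CUBIC)[:295*2][:,:780]
cv2.imwrite('pics/t5.png',a); cv2.imwrite('pics/s5.png',cv2.convertScaleAbs(s,alpha=1.4))
E
```

```text
-0.131 [-8.0049 -0.3401  4.4333] [-0.0574  1.3134 -0.01  ] [-0.1337  0.0011  0.0959]
-0.129 [-9.3169 -0.9239  5.7084] [-0.0775  1.4934 -0.0179] [-0.1324  0.001   0.0958]
26.1 [-1.5782 -0.0001 -1.6289] 25.33860724305644
```

View pics/t5.png

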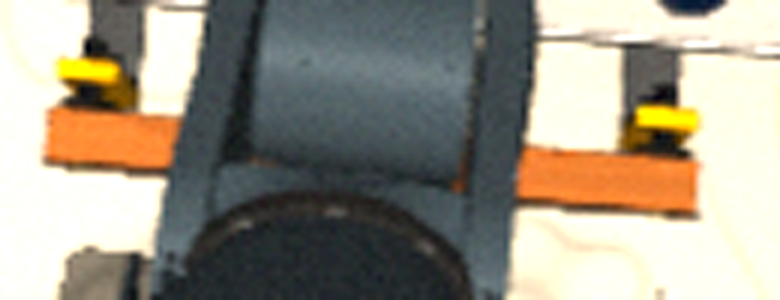

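View pics/s5.png

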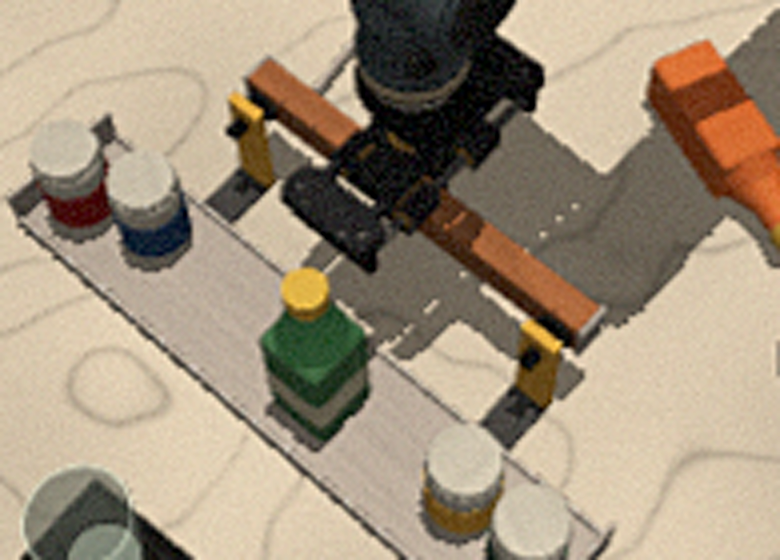

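The top view shows both post-to-guard gaps equal at about 38 px. In the scene view the rail is level, the bottle is standing and the cans are undisturbed. A final nudge should bring the squeeze to about 10 mm.

```bash
python3 - <<'E'
from h import *
f0=np.array([-.3,.1,-1.7])
def rep():
    r=[];q=[]
    for _ in range(15): r.append(RL.T@get_ft_force()); q.append(get_torque()); hold(.03)
    print(np.mean(r,0)-f0,np.mean(q,0),RL.T@(get_position()-LO),get_orientation(),get_width()*87,get_time_s())
move_linear(G(-.1275,.001,.0858),vel=.02); hold(.4); rep(); hold(1); rep()
f=lambda u,v,z: onz("top",(190+(u+.5)/6-.5,165+(v+.5)/6-.5),z)
L=lambda p: RL.T@(p-LO)
for p in ((45,135),(697,187)): print("guard end",L(f(*p,.103)))
E
```

```text
[-9.7727 -0.9342  1.8735] [-0.1163  1.6068 -0.0331] [-0.132   0.0011  0.0959] [-1.581  -0.     -1.6289] 25.6798598299462 27.35
[-9.5614 -0.9275  1.6346] [-0.1086  1.5925 -0.0211] [-0.132   0.0011  0.0959] [-1.5809 -0.     -1.6289] 25.718483004522188 28.85
guard end [-0.1343  0.157   0.103 ]
guard end [-0.134  -0.1558  0.103 ]
```

Steady at about 9.7 N in total (roughly 4.8 N per buffer, 9–10 mm), square and centred. Handing in.

```bash
python3 -c "
from cell import *
print(finish_job(), get_time_s())"
```

```text
the job is handed in; nothing more can be done
the job is handed in; nothing more can be done
```

I stood the bottle upright in the gap, 30 mm left of the lane's middle, and let go of it. I then gripped the guard rail at its middle and pressed it against both buffers. I handed the job in with the arm still holding it there, 67 mm off the counter.

**Pressing force:** the last readings were steady over 1 s at 9.6–9.8 N in total. If shared equally, that is about 4.8 N and 9–10 mm of squeeze per buffer, clear of the 20 mm stop. By position, the rail had moved about 9.2 mm past first contact.

**Alignment:** the rail is centred to about 1 mm. The moment about the vertical is near zero, and the gaps to the two posts looked equal in the top view, so it is square. That view and the end positions were taken just before the last nudge of about 0.4 mm.

**Small deviations:** the gripper leaned about 0.6° about the rail's length under load. About 1.6 N of vertical friction was left at the buffers.

**Other objects:** the last scene view showed the bottle standing and the cans undisturbed. I did not check the tumbler, jigger and screwdriver in a final picture, but the arm's moves were planned well clear of them. The last clock reading before handing in was 28.9 s.

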